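# Tip a blank out of its marking nest and lay it on the mat

### The job

The thin brass blank lies sunk in the blue marking nest where its edges cannot be gripped. Press down the blank's end at the nest's open side until the blank has tipped up fully and stays up, then take hold of it by its long edges and lay it flat, same face up, wholly on the green mat. Lay it down rather than dropping it, and leave the other things on the bench alone.

Things in the scene. Friction and masses are not known exactly. Their poses are not given: they have to be found in the camera images.
- plate_center (a point): Centre of the loose brass blank, a plain plate 120 x 50 x 4 mm, 0.11 to 0.22 kg. x runs along its length towards the nest's closed end (the end that rises), y along its width, z out of its upper face. At the start it lies level in the nest, centred over the nest's origin, its upper face flush with the nest's walls, 40 mm above the bench.
- plate: The same brass blank; origin at the centre of its underside, 2 mm under plate_center, same axes.
- nest: Blue marking nest fixed to the bench, 154 (x) x 86 (y) x 40 (z) mm; origin at the centre of its underside. Its walls, 40 mm high, stand along both sides (27 to 41 mm from the centre line) and across the +x end. The -x end is open (orange mark on the base plate). The pocket is 54 mm wide, with free depth under the blank's -x end.
- rocker (a joint): Black rocker under the blank, pivot 15 mm to -x of the nest's origin, 30 mm up. 0: level; grows as the blank's -x end goes down and its +x half rises clear of the walls; stop at 0.45 rad (fully tipped). Stiff: it stays where left. Pressing down 10 to 15 mm in from the blank's -x end takes 3 to 6 N and sinks 13 to 16 mm there. A lip keeps the blank from sliding off.
- mat_top (a point): Centre of the upper face of the dark green mat with a pale border line, fixed to the bench, 200 (x) x 120 (y) mm, 6 mm thick, its upper face 6 mm above the bench; x along its length.
- plate_corner0 (a point): The blank's +x +y corner, half-way through its thickness (60 mm along, 25 mm across from plate_center).
- plate_corner1 (a point): The blank's +x -y corner, half-way through its thickness (60 mm along, 25 mm across from plate_center).
- plate_corner2 (a point): The blank's -x -y corner, half-way through its thickness (60 mm along, 25 mm across from plate_center).
- plate_corner3 (a point): The blank's -x +y corner, half-way through its thickness (60 mm along, 25 mm across from plate_center).
- wipes_box: Bystander, to be left alone: white and teal cardboard box of lens wipes, 60 x 90 x 28 mm; origin at the centre of its underside.
- tape_roll: Bystander, to be left alone: roll of cream masking tape lying flat, 98 mm across, 25 mm high; origin at the centre of its underside.
- dial_gauge: Bystander, to be left alone: dial indicator lying on its back, 111 mm long, 21 mm high; origin at the centre of its underside.
- dust_brush: Bystander, to be left alone: flat dust brush, 190 mm long; origin at the centre of its underside.
- screwdriver: Bystander, to be left alone: screwdriver with orange handle, 192 mm long; origin at the centre of its underside.

How it is judged:
By the outcome, as a careful person would: the job done as asked, in the order asked, and still so for the second after the job is handed in, with the robot touching nothing.
It also fails if it takes over 54 s, if anything falls off the work surface, if the arm or the gripper's body presses on something with over 40 N, if the wrist force passes 120 N, or if a joint passes its speed limit or range.

### The arm

A 6-joint arm with a two-finger parallel gripper is mounted at the origin on a cart in front of the work surface, level with it; the furniture and walls round the work are solid. World frame = base frame: x ahead of the robot, y to its left, z up, the work surface at z = 0. Lengths are in m, angles in rad, forces in N, time in s.
With the tool pointing down it reaches from about 0.25 to 0.775 m from the base axis. Payload 4 kg.
Tool frame: the origin (TCP) lies between the finger pads; the fingertips stand manip.tip_reach ahead of it and the grasp point (between the pads) lies 11 mm behind it (manip.tip_reach is the distance from the TCP to the fingertips, in m); z points along the fingers, x is the direction in which the jaws open and shut, and the axes are right-handed (so a half turn about z gives the same grasp; the last joint's range is limited). The gripper opens to 94 mm and grips with 3 to 60 N. Pads are 16 mm wide; open, the fingers measure 119 mm over their backs; the gripper's body (75 mm by 177 mm) begins 78 mm behind the grasp point.
Start: joints at [-1.221, 0.087, 1.371, -0, 1.684, -0.103], TCP at [0.241, -0.495, 0.214] pointing down, gripper open.
Joint ranges: [-3.1, 3.1], [-0.76, 2.03], [0.27, 2.55], [-1.08, 4.22], [0.17, 2.65], [-2.57, 2.57]. Speed limits (rad/s): [2.79, 2.79, 3.14, 3.14, 3.14, 3.14].

### API

Orientations are given as a unit quaternion [w, x, y, z].
In Python, from workcell import manip, optics, nets gives the robot as it stands. The module is installed in compiled form; this text tells all that it offers.
- The arm moves only by the tool apply_moves, never from a script. Its argument "targets" is a list of rows, each a list of 4 numbers: the shift along the tool's x, y, z in mm, then the turn about the tool's z in rad. A call has 1 to 20 rows; each row shifts and turns the commanded pose from where the row before left it, along the tool's axes as they then stand; what a row does not reach is not made up. A row lasts 1/10 s, in which the tool goes at most 50 mm and 8.59 degrees, less where a joint would pass 70% of its speed; a pose out of reach is approached as far as the arm can. A call with a gripper value outside its range is refused whole. "jaw" is the opening, from 0 (shut) to 1 (fully open), set as the call begins (left out, the last holds). The fingers move at their own pace and stop on an object; the grip force is fixed at half the most. Time passes only in rows, so rows that do not move let the fingers close. It gives the time, the measured TCP pose, the force and the opening at its end, in the units of the state.
- manip.observe(): the state, without advancing time (a new reading comes with each control period).
- optics.read_camera(name): name is "scene" or "top" or "wrist"; returns the picture (400x640x3 uint8, red, green, blue); there is no depth.
- optics.get_calibration(name): a dict with "fx", "fy", "cx", "cy" (pixels), "k1" (the pictures are not rectified: a ray, as slopes to the right and down, at radius r is drawn at 1 + k1 r^2 times it, then the intrinsics apply), "eye" and "attitude" of the camera in the world. Camera axes: x right, y down, z forward; pixel columns grow to the right and rows downward; lengths in m; the calibration is good to about 2 mm. A picture is of the moment at which its call begins: read the wrist's pose just before it. get_calibration takes no time and is no camera call; for the wrist camera it gives the pose at the moment of the call.
- manip.close_job(): hands the job in, once; it reports no verdict.
Trained networks look in the newest picture that a camera, given by its name, has taken for a name from the list of things; names that differ only in an ending like _2 or _b are one class to them, and where a whole thing is asked for, a point or a joint stands for the part that bears it (a point fixed in the world has none). Each returns a list of dicts, best first, with "score" (0 to 1); they miss things now and then, are a little off and sometimes report something else, mostly with a low value. They report only what shows in the picture. A call takes as long as a camera call.
- nets.regions_of(camera, name): "pixels" (400x640 bool, what is visible of it) and "extent" ([left, top, right, bottom] in pixels, round what is visible of it).
The state is a dict: "clock": time; "q": joint angles; "qd": joint speeds; "tau": joint torques, N m; "position": TCP position; "ee_rot": TCP orientation; "contact_force": force on the tool from outside, world axes, zero at the start; "ft_torque": the same for the moment, N m; "width": opening from 0.0 (shut) to 1.0 (fully open).
Only numpy, scipy, OpenCV 4.12 (cv2) and the standard library are available. Lean on these libraries where they do the work, as an engineer would, in place of code of your own. Each camera call takes 0.05 s, during which the arm holds its last target.

## Working session

There is one attempt and no reset: what is moved stays moved. The work goes in short steps, Python scripts to look and compute and a tool call to move; the robot and the scene stay as the last step left them, time stands still between calls to the robot, and variables do not carry over. Pictures are saved under pics/ and viewed, and the job is handed in when it is done.

Besides the shell and the picture viewer there is one more tool, called after ">>>" by a JSON object that holds its "api" and its "payload". apply_moves: Moves the arm, as the interface text tells. Its arguments: {"type":"object","properties":{"targets":{"type":"array"},"jaw":{"type":"number"}},"required":["targets"]}

```bash
mkdir -p pics; python3 - <<'E'
from workcell import manip, optics, nets
import cv2
s=manip.observe();print(s, manip.tip_reach)
for n in ["scene","top"]:
    im=optics.read_camera(n); cv2.imwrite(f"pics/{n}0.png",im[:,:,::-1]); print(n,optics.get_calibration(n))
E
```

```text
{'clock': 0.0, 'q': array([-1.22107563e+00,  8.79538724e-02,  1.37224448e+00,  1.33266721e-05,
        1.68356771e+00, -1.03102501e-01]), 'qd': array([ 0.00030277,  0.0004761 ,  0.00159339, -0.00075987,  0.00022667,
        0.00228383]), 'tau': array([ 1.27444096e-04, -3.40176380e+01, -3.02430546e+01,  7.18292291e-02,
        3.29384557e-02, -1.69722080e-04]), 'position': array([ 0.24044782, -0.49407795,  0.21230972]), 'ee_rot': array([-6.73291587e-04,  8.47792891e-01, -5.30326346e-01, -8.53023559e-04]), 'contact_force': array([ 0.02395305,  0.63239062, -0.1297845 ]), 'ft_torque': array([0.00054657, 0.00682428, 0.04924098]), 'width': 0.9982860777588729} 0.008
scene {'fx': 392.7510691251221, 'fy': 392.7510691251221, 'cx': 314.3398673157423, 'cy': 197.5003441461336, 'k1': -0.07995655195512595, 'eye': array([-0.07856566,  0.88451945,  0.89645875]), 'attitude': array([ 0.13427523, -0.29517095,  0.84570297, -0.42382868])}
top {'fx': 413.5997531174347, 'fy': 413.5997531174347, 'cx': 324.6706258889613, 'cy': 199.52411000572198, 'k1': -0.04101304249705193, 'eye': array([ 0.32097975, -0.00344163,  1.32446551]), 'attitude': array([-0.07462785,  0.70895808, -0.69695102,  0.0778999 ])}
```

View pics/top0.png

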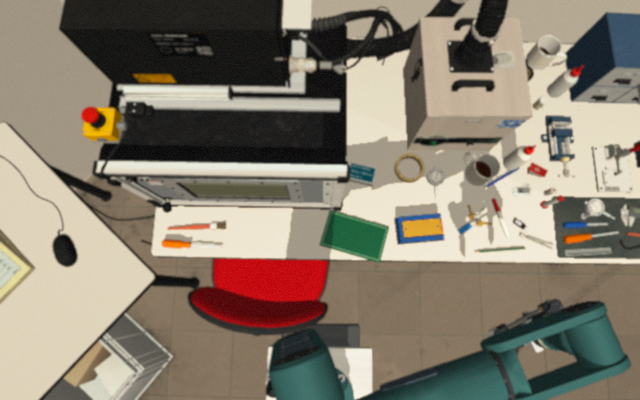

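View pics/scene0.png

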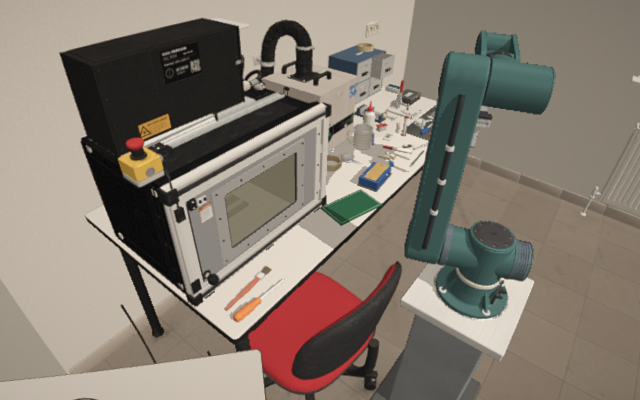

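The top view shows the green mat near (355,236), the blue nest with the brass blank near (420,228), the tape at (409,168) and the box at (360,175). I'll zoom in and measure.

```bash
cat > h.py <<'E'
import numpy as np, cv2
from scipy.spatial.transform import Rotation as R
from workcell import manip, optics, nets
def rot(q): return R.from_quat([q[1],q[2],q[3],q[0]]).as_matrix()
def ray(c,px):
    px=np.atleast_2d(np.array(px,float))
    d=(px-[c['cx'],c['cy']])/[c['fx'],c['fy']]
    u=d.copy()
    for _ in range(20): u=d/(1+c['k1']*(u**2).sum(1,keepdims=True))
    return np.c_[u,np.ones(len(u))]@rot(c['attitude']).T
def onplane(c,px,z):
    r=ray(c,px); e=np.array(c['eye']); return e+r*((z-e[2])/r[:,2:])
def proj(c,P):
    p=(np.atleast_2d(P)-c['eye'])@rot(c['attitude']); u=p[:,:2]/p[:,2:]
    u=u*(1+c['k1']*(u**2).sum(1,keepdims=True)); return u*[c['fx'],c['fy']]+[c['cx'],c['cy']]
E
python3 - <<'E'
from h import *
im=optics.read_camera("top"); c=optics.get_calibration("top")
cv2.imwrite("pics/topz.png",cv2.resize(im[150:275,300:460,::-1],None,fx=5,fy=4.8,interpolation=cv2.INTER_CUBIC)[:600])
for n,z in [("mat_top",.006),("plate",.04),("nest",.04),("wipes_box",.028),("tape_roll",.025),("dial_gauge",.02)]:
    for r in nets.regions_of("top",n)[:2]:
        m=r['pixels'].astype(np.uint8); 
        cs,_=cv2.findContours(m,cv2.RETR_EXTERNAL,cv2.CHAIN_APPROX_NONE)
        k=max(cs,key=cv2.contourArea).reshape(-1,2)
        w=onplane(c,k,z)[:,:2]
        print(n,r['score'],r['extent'],cv2.minAreaRect((w*1000).astype(np.float32)))
E
```

```text
mat_top 0.89 [318.8, 212.5, 388.3, 260.6] ((493.50927734375, -102.7518310546875), (203.26431274414062, 121.06338500976562), 74.76103973388672)
mat_top 0.39 [394.3, 212.8, 444.4, 241.3] ((521.1727905273438, -312.2381896972656), (87.55155181884766, 152.78639221191406), 7.870945930480957)
plate 0.84 [400.2, 217.5, 440.8, 236.5] ((519.9470825195312, -313.4160461425781), (54.36052703857422, 121.67822265625), 6.047554969787598)
nest 0.71 [394.6, 212.7, 444.5, 243.1] ((515.572998046875, -304.77069091796875), (89.16645812988281, 153.0443115234375), 5.1244425773620605)
wipes_box 0.59 [350.6, 166.4, 373.4, 181.9] ((694.4686889648438, -123.45344543457031), (85.21360778808594, 63.408504486083984), 76.51266479492188)
wipes_box 0.37 [401.6, 216.0, 446.9, 237.3] ((520.8892211914062, -316.1815490722656), (50.74055099487305, 122.52825164794922), 5.9283857345581055)
tape_roll 0.6 [395.0, 155.0, 424.9, 182.7] ((719.20166015625, -280.7494812011719), (93.21842956542969, 97.45268249511719), 43.921875)
dial_gauge 0.72 [424.1, 168.7, 444.0, 186.9] ((691.4442749023438, -368.338623046875), (52.98887252807617, 58.768131256103516), 87.82328033447266)
dial_gauge 0.63 [317.3, 212.4, 389.5, 263.3] ((491.7358093261719, -102.29573059082031), (198.8089599609375, 120.60338592529297), 74.55569458007812)
```

View pics/topz.png

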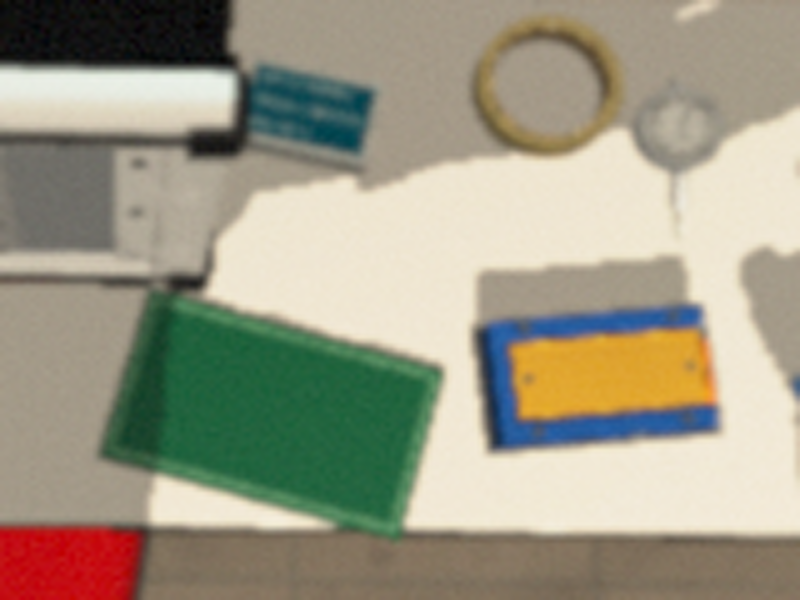

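>>> {"api": "apply_moves", "payload": {"targets": [[0,0,0,-0.14],[0,0,0,-0.14],[0,0,0,-0.14],[0,0,0,-0.14],[0,0,0,-0.14],[0,0,0,-0.14],[0,0,0,-0.14],[0,0,0,-0.14],[0,0,0,-0.1],[0,0,0,0]], "jaw": 0}}

```text
clock: 1.45
position: [0.2406, -0.4946, 0.2135]
ee_rot: [0.0, 0.999, 0.051, 0.0]
contact_force: [0.2, -0.8, -0.4]
width: 0.181
```

```bash
cat >> h.py <<'E'
def tool():
    s=manip.observe(); return np.array(s['position']),rot(s['ee_rot']),s
def need(P):
    p,M,s=tool(); return (M.T@(np.array(P)-p))*1000
def yaw():
    p,M,s=tool(); return np.degrees(np.arctan2(M[1,0],M[0,0]))
E
python3 - <<'E'
from h import *
print(yaw(),need([.5,-.30,.22]),tool()[0],tool()[2]['width'],tool()[2]['q'])
E
```

```text
5.831284674260993 [ 277.82459094 -167.23502095   -6.5015638 ] [ 0.24060409 -0.49459726  0.21351973] 0.18125727367196437 [-1.22110300e+00  8.71778100e-02  1.37069663e+00 -3.41177753e-05
  1.68360358e+00 -1.32288196e+00]
```

>>> {"api": "apply_moves", "payload": {"targets": [[28,-17,0,0],[28,-17,0,0],[28,-17,0,0],[28,-17,0,0],[28,-17,0,0],[28,-17,0,0],[28,-17,0,0],[28,-17,0,0],[28,-17,0,0],[26,-14,-7,0],[0,0,0,0],[0,0,0,0]]}}

```text
clock: 2.65
position: [0.5003, -0.3, 0.2205]
ee_rot: [0.0, 0.999, 0.051, -0.0]
contact_force: [0.1, -0.0, -0.5]
width: 0.007
```

```bash
python3 - <<'E'
from h import *
print(yaw(),tool()[0],tool()[2]['width'])
c=optics.get_calibration("wrist")
im=optics.read_camera("wrist"); cv2.imwrite("pics/w1.png",im[:,:,::-1]); np.save("w1.npy",im)
import pickle; pickle.dump(c,open("w1.pkl","wb"))
for n,z in [("plate",.04),("nest",.04),("mat_top",.006)]:
    for r in nets.regions_of("wrist",n)[:1]:
        m=r['pixels'].astype(np.uint8); 
        cs,_=cv2.findContours(m,cv2.RETR_EXTERNAL,cv2.CHAIN_APPROX_NONE)
        k=max(cs,key=cv2.contourArea).reshape(-1,2)
        w=onplane(c,k,z)[:,:2]
        print(n,r['score'],r['extent'],cv2.minAreaRect((w*1000).astype(np.float32)))
E
```

```text
5.831709237324602 [ 0.50032396 -0.30001876  0.22048499] 0.007206415704554372
plate 0.92 [307.7, 144.1, 356.5, 247.8] ((518.9803466796875, -312.66278076171875), (49.50775146484375, 118.50316619873047), 5.736724376678467)
nest 0.75 [288.6, 125.5, 370.4, 249.9] ((517.6764526367188, -306.93267822265625), (83.56536865234375, 139.86013793945312), 5.700943946838379)
mat_top 0.86 [246.4, 1.3, 387.5, 107.5] ((483.01495361328125, -145.82696533203125), (116.58148956298828, 120.0924072265625), 74.80303955078125)
```

View pics/w1.png

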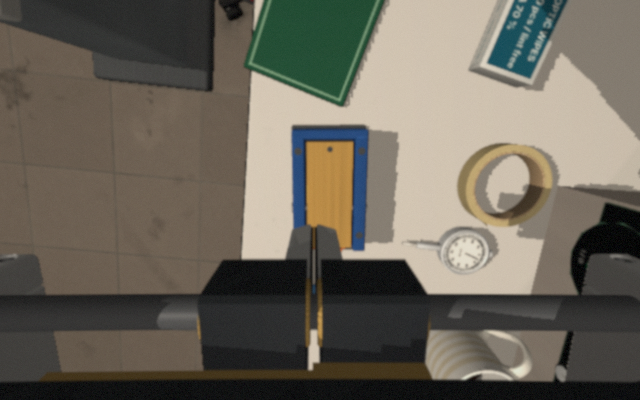

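```bash
python3 - <<'E'
from h import *
print(need([.5237,-.3598,.060]),nets.regions_of.__name__)
E
```

```text
[ 18.56190941  61.03935187 160.30007136] call
```

>>> {"api": "apply_moves", "payload": {"targets": [[6,20,10,0],[6,20,20,0],[6,21,30,0],[0,0,30,0],[0,0,30,0],[0,0,25,0],[0,0,15,0],[0,0,0,0],[0,0,0,0]]}}

```text
clock: 3.75
position: [0.5244, -0.3596, 0.0614]
ee_rot: [0.0, 0.999, 0.051, 0.0]
contact_force: [0.8, -0.7, 0.8]
width: 0.002
```

```bash
python3 - <<'E'
from h import *
print(tool()[0], tool()[2]['contact_force'])
im=optics.read_camera("wrist"); cv2.imwrite("pics/w2.png",im[:,:,::-1])
E
```

```text
[ 0.52437751 -0.35964808  0.06140063] [ 0.84627719 -0.65080048  0.81231603]
```

View pics/w2.png

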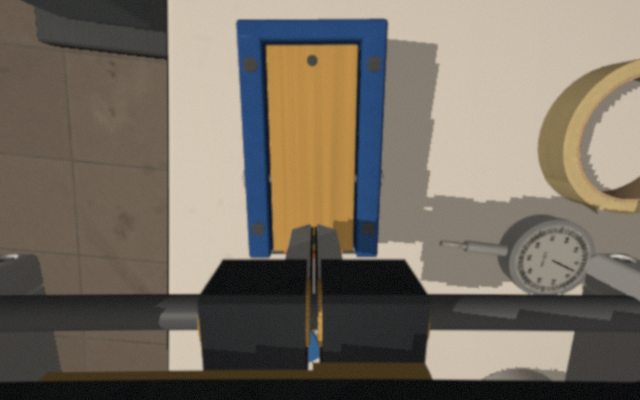

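The closed fingers (315,230) stand over the blank's open end, centred across its width. Pressing down.

>>> {"api": "apply_moves", "payload": {"targets": [[0,0,5,0],[0,0,4,0],[0,0,3,0],[0,0,2,0],[0,0,2,0],[0,0,2,0],[0,0,2,0],[0,0,0,0]]}}

```text
clock: 4.6
position: [0.5247, -0.3606, 0.0422]
ee_rot: [0.002, 0.999, 0.051, 0.001]
contact_force: [-0.7, -2.1, 4.8]
width: 0.003
```

>>> {"api": "apply_moves", "payload": {"targets": [[0,0,2,0],[0,0,1,0],[0,0,1,0],[0,0,1,0],[0,0,0,0]]}}

```text
clock: 5.1
position: [0.5248, -0.3609, 0.0371]
ee_rot: [0.002, 0.999, 0.051, 0.001]
contact_force: [-1.6, -3.3, 5.0]
width: 0.008
```

>>> {"api": "apply_moves", "payload": {"targets": [[0,0,1,0],[0,0,1,0],[0,0,1,0],[0,0,0,0]]}}

```text
clock: 5.5
position: [0.5249, -0.3609, 0.0362]
ee_rot: [0.002, 0.999, 0.051, 0.001]
contact_force: [-4.1, -1.4, 13.0]
width: 0.005
```

>>> {"api": "apply_moves", "payload": {"targets": [[0,0,1,0],[0,0,1,0],[0,0,0,0]]}}

```text
clock: 5.8
position: [0.525, -0.361, 0.0359]
ee_rot: [0.003, 0.999, 0.051, 0.001]
contact_force: [-5.3, 0.1, 19.0]
width: 0.006
```

Force rose from 5 to 19 N with no further sinking, so the rocker is at its stop. Lifting off to look.

>>> {"api": "apply_moves", "payload": {"targets": [[0,0,-5,0],[0,0,-15,0],[0,0,-30,0],[0,0,-30,0],[0,15,-20,0],[0,0,0,0],[0,0,0,0]]}}

```text
clock: 6.5
position: [0.5257, -0.3732, 0.1297]
ee_rot: [-0.001, 0.999, 0.051, -0.0]
contact_force: [1.0, -1.0, 0.3]
width: 0.008
```

```bash
python3 - <<'E'
from h import *
print(tool()[0], tool()[2]['contact_force'])
c=optics.get_calibration("wrist")
im=optics.read_camera("wrist"); cv2.imwrite("pics/w3.png",im[:,:,::-1])
r=nets.regions_of("wrist","plate")[0]
m=r['pixels'].astype(np.uint8)
cs,_=cv2.findContours(m,cv2.RETR_EXTERNAL,cv2.CHAIN_APPROX_NONE)
print(r['score'],r['extent'],cv2.approxPolyDP(max(cs,key=cv2.contourArea),4,True).reshape(-1,2).tolist())
# predicted corners of tipped plate
C=np.array([.519,-.313]);X=np.array([-.1,.995]);Y=np.array([-.995,-.1])
for th in (0,.40,.45):
  o=[]
  for s,t in [(60,25),(60,-25),(-60,-25),(-60,25)]:
    a=s+15;h=10
    u=-15+a*np.cos(th)-h*np.sin(th); z=30+a*np.sin(th)+h*np.cos(th)
    o.append([*(C+X*u/1e3+Y*t/1e3),z/1e3])
  print(th,proj(c,o).round(1).tolist())
E
```

```text
[ 0.52566777 -0.37320021  0.1296601 ] [ 1.0444524  -1.00675502  0.33493273]
0.65 [275.7, 54.9, 353.5, 198.4] [[349, 53], [275, 55], [287, 197], [341, 195]]
0 [[278.8, 43.9], [347.0, 44.0], [343.3, 202.8], [282.4, 202.7]]
0.4 [[274.7, 50.3], [350.9, 50.4], [341.5, 198.0], [284.4, 198.0]]
0.45 [[274.2, 52.7], [351.4, 52.7], [341.3, 196.9], [284.6, 196.9]]
```

View pics/w3.png

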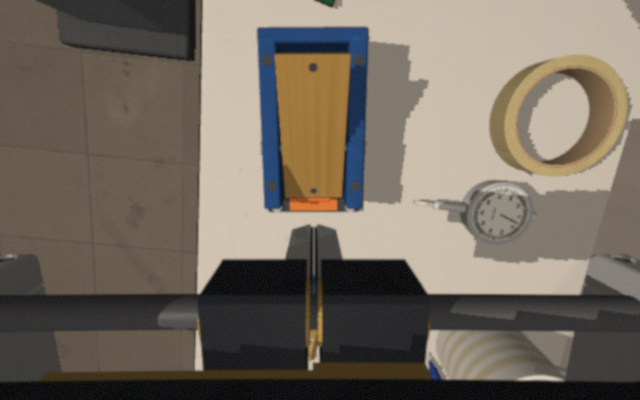

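Tipped fully and stays (corners at (275,55), (349,53) match the 0.45 rad model). Now open and go over the raised half.

```bash
python3 - <<'E'
from h import *
print(need([.5177,-.3001,.080]),need([.5177,-.3001,.053]))
E
```

```text
[  0.32357028 -72.50553829  48.16841282] [  0.40161292 -72.40206726  75.16810177]
```

>>> {"api": "apply_moves", "payload": {"targets": [[0,-18,0,0],[0,-18,0,0],[0,-18,0,0],[0,-18.5,0,0],[0,0,0,0],[0,0,0,0],[0,0,0,0],[0,0,0,0],[0,0,16,0],[0,0,16,0],[0,0,16,0],[0,0,12,0],[0,0,9,0],[0,0,4,0],[0,0,0,0],[0,0,0,0]], "jaw": 1}}

```text
clock: 8.2
position: [0.5188, -0.3022, 0.0582]
ee_rot: [0.0, 0.999, 0.051, 0.0]
contact_force: [0.1, -0.2, 0.4]
width: 1.003
```

```bash
python3 - <<'E'
from h import *
print(tool()[0], tool()[2]['contact_force'])
im=optics.read_camera("wrist"); cv2.imwrite("pics/w4.png",im[:,:,::-1])
print(need([.5177,-.3001,.053]))
E
```

```text
[ 0.51883774 -0.30216723  0.05820657] [ 0.1114889  -0.23026937  0.38510723]
[-1.03293778 -2.18489255  5.40351832]
```

View pics/w4.png

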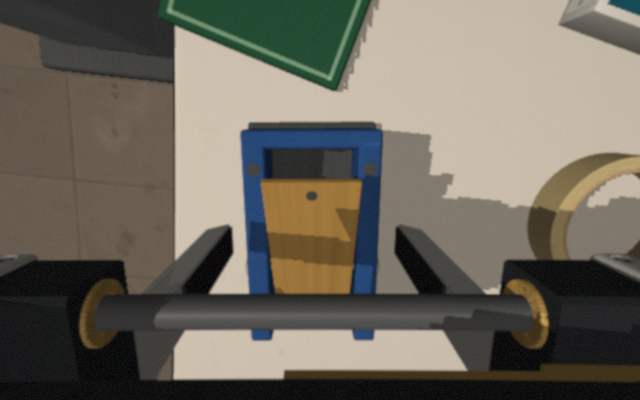

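The blank (cols 262–360) sits centred between the open fingers (tips at 232 and 395). Going down the last bit and gripping.

>>> {"api": "apply_moves", "payload": {"targets": [[-1,-2,3,0],[0,0,2,0],[0,0,0,0],[0,0,0,0]]}}

```text
clock: 8.65
position: [0.5172, -0.2999, 0.0525]
ee_rot: [0.0, 0.999, 0.051, -0.0]
contact_force: [0.5, 0.4, -0.1]
width: 1.0
```

>>> {"api": "apply_moves", "payload": {"targets": [[0,0,0,0],[0,0,0,0],[0,0,0,0],[0,0,0,0],[0,0,0,0],[0,0,0,0],[0,0,0,0],[0,0,0,0],[0,0,0,0],[0,0,0,0],[0,0,0,0],[0,0,0,0]], "jaw": 0.4}}

```text
clock: 9.85
position: [0.5173, -0.3, 0.0525]
ee_rot: [0.0, 0.999, 0.051, 0.0]
contact_force: [1.1, -0.0, -0.4]
width: 0.527
```

Width 0.527 ≈ 50 mm: the blank is held. Lift.

>>> {"api": "apply_moves", "payload": {"targets": [[0,0,0,0],[0,0,0,0],[0,0,-2,0],[0,0,-3,0],[0,0,-5,0],[0,0,-8,0],[0,0,-10,0],[0,0,-10,0],[0,0,-10,0],[0,0,-10,0],[0,0,0,0],[0,0,0,0]], "jaw": 0.2}}

```text
clock: 11.05
position: [0.5174, -0.3, 0.1109]
ee_rot: [0.0, 0.999, 0.051, 0.0]
contact_force: [0.7, 0.4, -1.9]
width: 0.525
```

```bash
python3 - <<'E'
from h import *
print(tool()[0], tool()[2]['contact_force'], tool()[2]['width'])
im=optics.read_camera("wrist"); cv2.imwrite("pics/w5.png",im[:,:,::-1])
im=optics.read_camera("scene"); cv2.imwrite("pics/s5.png",cv2.resize(im[110:260,280:480,::-1],None,fx=4,fy=4))
E
```

```text
[ 0.51736925 -0.30001083  0.11091376] [ 0.70307881  0.39868328 -1.94719296] 0.525192149745039
```

View pics/w5.png

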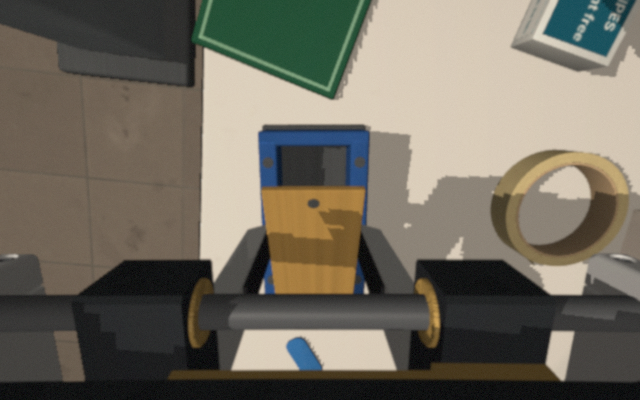

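View pics/s5.png

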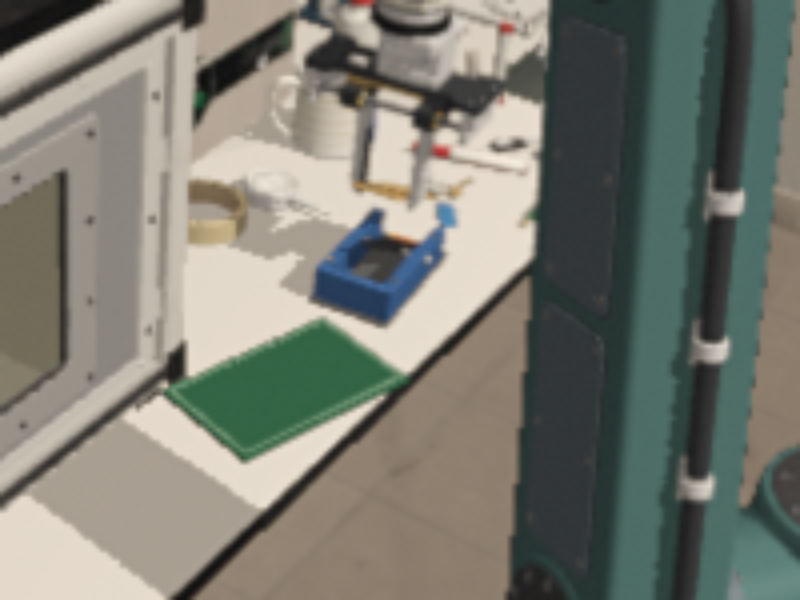

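```bash
python3 - <<'E'
from h import *
c=optics.get_calibration("top"); s=optics.get_calibration("scene")
for z in (0,.03,.1,.4): print(z,onplane(c,[[331,210],[341,209],[346,209],[347,160]],z)[:,:2].round(3).tolist())
# scene: cabinet bottom corner zoom (182,385), mat corner zoom (167,392)
for z in (0,.03): print(onplane(s,[[280+182/4,110+385/4],[280+167/4,110+392/4],[280+322/4,110+320/4]],z)[:,:2].round(3).tolist())
print(yaw(),need([.517,-.30,.14]))
E
```

```text
0 [[0.577, -0.028], [0.581, -0.061], [0.581, -0.077], [0.749, -0.08]]
0.03 [[0.571, -0.028], [0.575, -0.06], [0.576, -0.076], [0.739, -0.078]]
0.1 [[0.558, -0.027], [0.561, -0.057], [0.562, -0.072], [0.716, -0.074]]
0.4 [[0.5, -0.021], [0.503, -0.044], [0.503, -0.055], [0.62, -0.057]]
[[0.565, -0.045], [0.569, -0.028], [0.52, -0.213]]
[[0.543, -0.014], [0.548, 0.003], [0.5, -0.177]]
5.844479645743053 [  0.07150527   0.33543856 -30.19841453]
```

>>> {"api": "apply_moves", "payload": {"targets": [[0,0,-3,0.06],[0,0,-3,0.07],[0,0,-2,0.08],[0,0,0,0.08],[0,0,0,0.077],[0,0,0,0],[-4,-7,0,0],[-8,-14,0,0],[-8,-15,0,0],[-8,-15,0,0],[-8,-15,0,0],[-8,-15,0,0],[-8,-15,0,0],[-8,-15,0,0],[-8,-15,0,0],[-8,-15,0,0],[-8,-15,0,0],[-4,-8,0,0],[0,0,0,0],[0,0,0,0]]}}

```text
clock: 13.15
position: [0.4755, -0.1188, 0.1186]
ee_rot: [0.0, 0.991, -0.132, 0.0]
contact_force: [0.5, 0.1, -1.4]
width: 0.523
```

```bash
python3 - <<'E'
from h import *
print(yaw(),tool()[0], tool()[2]['contact_force'], tool()[2]['width'],need([.4749,-.1141,.06]))
im=optics.read_camera("wrist"); cv2.imwrite("pics/w6.png",im[:,:,::-1])
im=optics.read_camera("scene"); cv2.imwrite("pics/s6.png",cv2.resize(im[110:260,280:480,::-1],None,fx=4,fy=4))
im=optics.read_camera("top"); cv2.imwrite("pics/t6.png",cv2.resize(im[150:275,300:460,::-1],None,fx=4,fy=4))
E
```

```text
-15.16371653735814 [ 0.47545985 -0.1187514   0.11861549] [ 0.45473317  0.12491481 -1.41209639] 0.5228773675104313 [-1.79665011 -4.38479745 58.61117745]
```

View pics/w6.png

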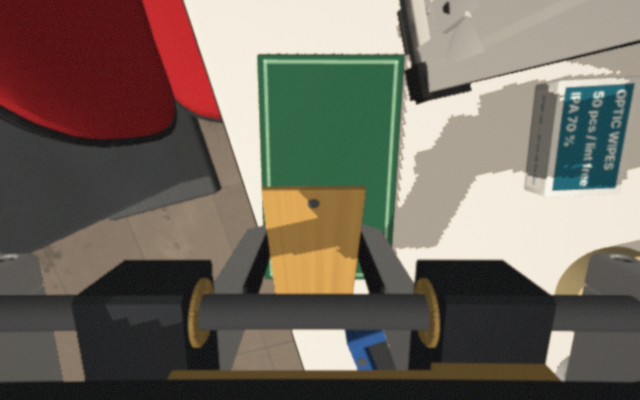

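View pics/s6.png

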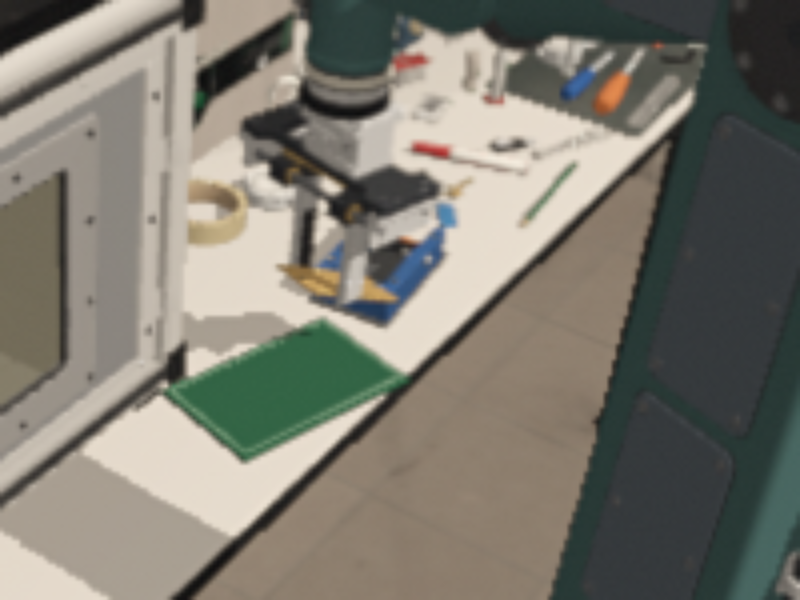

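View pics/t6.png

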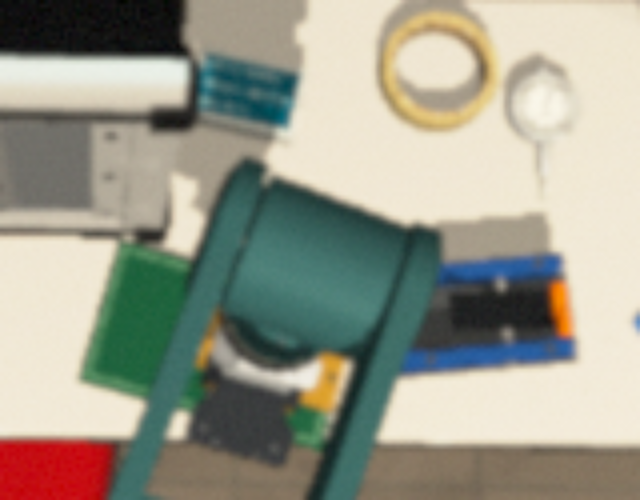

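```bash
python3 - <<'E'
from h import *
c=optics.get_calibration("wrist")
C=np.array([.4935,-.1027]);X=np.array([.263,.965]);Y=np.array([-.965,.263])
print(onplane(c,[[258,55],[404,55],[270,277]],.006).round(4).tolist())
print([ (C+X*a+Y*b).round(4).tolist() for a,b in [(.1,.06),(.1,-.06),(-.1,.06)]])
# hypothesised plate top +x edge corners in gripper
p,M,s=tool(); g=p+np.array([0,0,-.008+.0074])
Xp=-M[:,1];Yp=M[:,0]
for th in (.2,.3,.4,.45):
  k=np.array([0,0,1]); ax=Xp*np.cos(th)+k*np.sin(th); n=k*np.cos(th)-Xp*np.sin(th)
  print(th,proj(c,[g+ax*.04-Yp*.025+n*.002,g+ax*.04+Yp*.025+n*.002,g+ax*.031+n*.002]).round(1).tolist())
E
```

```text
[[0.4637, 0.0053, 0.006], [0.5766, -0.0257, 0.006], [0.4157, -0.1834, 0.006]]
[[0.4619, 0.0096], [0.5777, -0.022], [0.4093, -0.1834]]
0.2 [[262.7, 177.1], [362.8, 177.0], [312.8, 193.5]]
0.3 [[261.6, 180.8], [363.9, 180.7], [312.8, 196.6]]
0.4 [[260.5, 185.4], [364.9, 185.3], [312.8, 200.4]]
0.45 [[260.0, 188.0], [365.4, 187.9], [312.8, 202.5]]
```

>>> {"api": "apply_moves", "payload": {"targets": [[1.5,-4,5,0],[0,-3.5,10,0],[0,0,12,0],[0,0,12,0],[0,0,12,0],[0,0,10,0],[0,0,6,0],[0,0,3,0],[0,0,0,0],[0,0,0,0],[0,0,0,0]]}}

```text
clock: 14.4
position: [0.4792, -0.112, 0.0492]
ee_rot: [0.0, 0.991, -0.132, 0.001]
contact_force: [-0.6, 0.8, -1.5]
width: 0.522
```

```bash
python3 - <<'E'
from h import *
print(yaw(),tool()[0], tool()[2]['contact_force'], tool()[2]['width'])
im=optics.read_camera("wrist"); cv2.imwrite("pics/w7.png",im[:,:,::-1])
im=optics.read_camera("scene"); cv2.imwrite("pics/s7.png",cv2.resize(im[110:260,280:480,::-1],None,fx=4,fy=4))
E
```

```text
-15.1840474645408 [ 0.47918921 -0.11195644  0.0491894 ] [-0.6406294   0.841235   -1.46925995] 0.5221829510415303
```

View pics/w7.png

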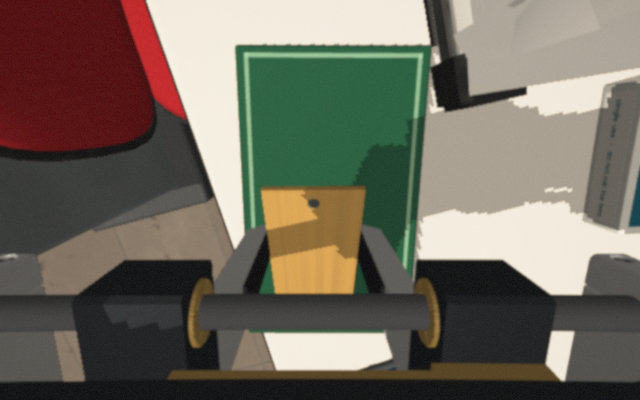

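View pics/s7.png

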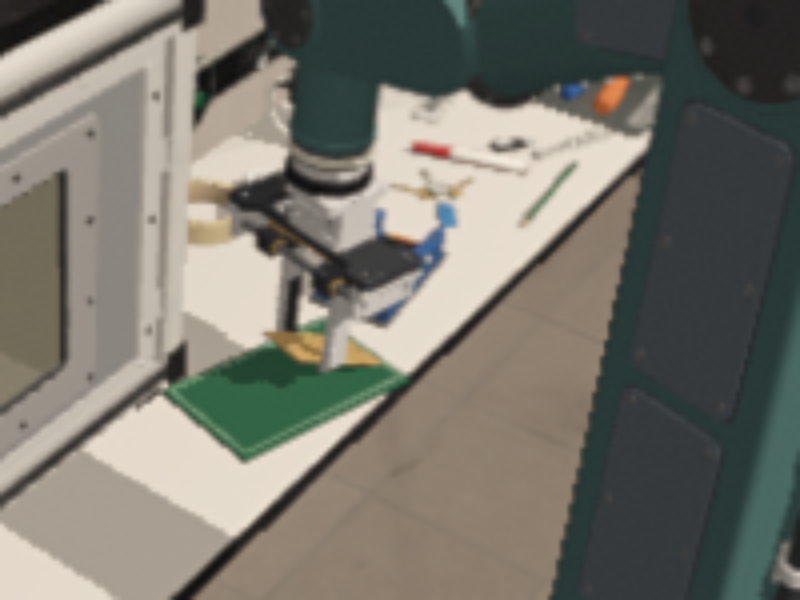

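```bash
python3 - <<'E'
from h import *
c=optics.get_calibration("wrist")
p,M,s=tool(); W=onplane(c,[[237,46],[430,46],[315,331]],.006)
Xp=-M[:,1];Yp=M[:,0]
print(((W-p)@np.c_[Xp,Yp]*1000).round(1))
E
```

```text
[[109.6 -45.5]
 [109.4  70.5]
 [-85.9   1.4]]
```

>>> {"api": "apply_moves", "payload": {"targets": [[0,0,2,0],[0,0,2,0],[0,0,2,0],[0,0,1,0],[0,0,1,0],[0,-0.4,1,0],[0,-0.4,1,0],[0,-0.4,1,0],[0,0,0,0]]}}

```text
clock: 15.4
position: [0.4795, -0.1103, 0.0378]
ee_rot: [-0.0, 0.991, -0.132, 0.001]
contact_force: [0.4, 3.6, 2.4]
width: 0.526
```

>>> {"api": "apply_moves", "payload": {"targets": [[0,-0.5,1,0],[0,-0.5,1,0],[0,-0.4,1,0],[0,-0.4,1,0],[0,0,0,0]]}}

```text
clock: 15.9
position: [0.4798, -0.1089, 0.0334]
ee_rot: [0.0, 0.991, -0.132, 0.0]
contact_force: [1.4, 3.2, 2.7]
width: 0.527
```

The blank's low end is on the mat and it is turning in the grip at about 4 N. Continuing.

>>> {"api": "apply_moves", "payload": {"targets": [[0,-0.4,1,0],[0,-0.4,1,0],[0,-0.3,1,0],[0,-0.3,1,0],[0,-0.3,1,0],[0,-0.3,1,0],[0,-0.3,1,0],[0,-0.2,1,0],[0,-0.2,1,0],[0,-0.2,1,0],[0,0,0,0]]}}

```text
clock: 17.0
position: [0.4801, -0.1061, 0.0232]
ee_rot: [0.0, 0.991, -0.132, -0.0]
contact_force: [0.8, 1.6, 0.4]
width: 0.524
```

```bash
python3 - <<'E'
from h import *
print(yaw(),tool()[0], tool()[2]['contact_force'], tool()[2]['width'])
c=optics.get_calibration("wrist")
im=optics.read_camera("wrist"); cv2.imwrite("pics/w8.png",im[:,:,::-1])
im=optics.read_camera("scene"); cv2.imwrite("pics/s8.png",cv2.resize(im[160:240,320:400,::-1],None,fx=7,fy=7))
p,M,s=tool(); g=p+np.array([0,0,-.008+.0074])
Xp=-M[:,1];Yp=M[:,0]
for th in (0,.1,.2,.3,.4):
  k=np.array([0,0,1]); ax=Xp*np.cos(th)+k*np.sin(th); n=k*np.cos(th)-Xp*np.sin(th)
  print(th,proj(c,[g+ax*.04-Yp*.025+n*.002,g+ax*.04+Yp*.025+n*.002,g+ax*.031+n*.002]).round(1).tolist())
E
```

```text
-15.181951529531517 [ 0.48007298 -0.10611083  0.02321459] [0.79263563 1.63133796 0.37007772] 0.5240585656710989
0 [[264.9, 172.3], [360.7, 172.2], [312.8, 189.2]]
0.1 [[263.8, 174.3], [361.8, 174.2], [312.8, 191.1]]
0.2 [[262.7, 177.2], [362.9, 177.1], [312.8, 193.6]]
0.3 [[261.6, 180.9], [363.9, 180.8], [312.8, 196.7]]
0.4 [[260.5, 185.5], [365.0, 185.4], [312.8, 200.5]]
```

View pics/w8.png

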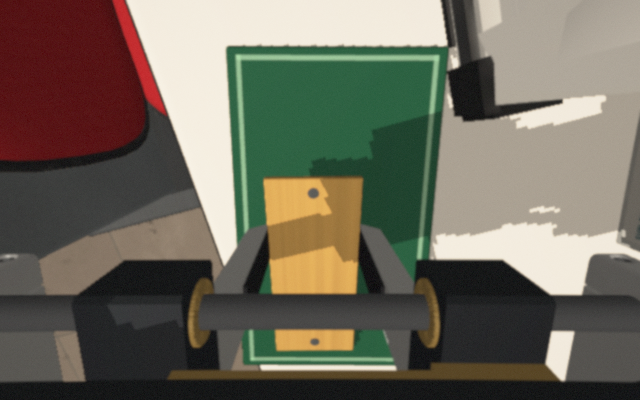

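View pics/s8.png

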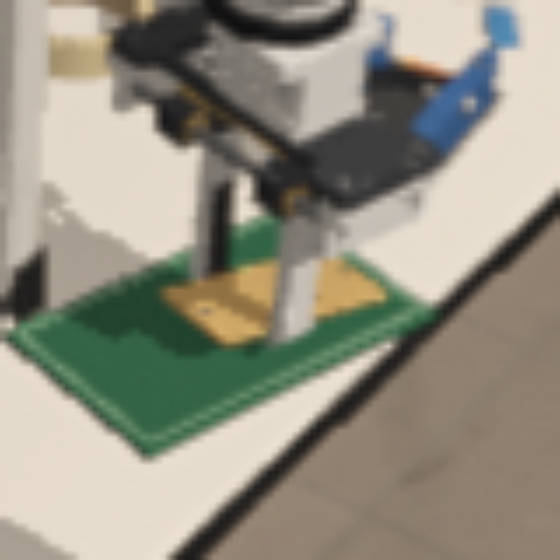

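Tilt is down to about 0.2 rad, with the low end (row 350) inside the mat's end (row 363). Lowering further until the tips nearly reach the mat.

>>> {"api": "apply_moves", "payload": {"targets": [[0,-0.2,1,0],[0,-0.2,1,0],[0,-0.2,1,0],[0,-0.1,1,0],[0,-0.1,1,0],[0,-0.1,1,0],[0,-0.1,1,0],[0,0,0,0],[0,0,0,0]]}}

```text
clock: 18.0
position: [0.4804, -0.105, 0.0164]
ee_rot: [-0.0, 0.991, -0.132, -0.0]
contact_force: [1.2, 2.1, 1.4]
width: 0.528
```

>>> {"api": "apply_moves", "payload": {"targets": [[0,0,1,0],[0,0,0.5,0],[0,0,0,0]]}}

```text
clock: 18.3
position: [0.4804, -0.105, 0.0149]
ee_rot: [-0.0, 0.991, -0.132, -0.0]
contact_force: [0.9, 2.5, 2.1]
width: 0.522
```

>>> {"api": "apply_moves", "payload": {"targets": [[0,0,0.5,0],[0,0,0.5,0],[0,0,0,0]]}}

```text
clock: 18.6
position: [0.4804, -0.105, 0.0143]
ee_rot: [0.0, 0.991, -0.132, -0.0]
contact_force: [0.0, 2.1, 4.5]
width: 0.523
```

```bash
python3 - <<'E'
from h import *
print(yaw(),tool()[0], tool()[2]['contact_force'], tool()[2]['width'])
c=optics.get_calibration("wrist")
im=optics.read_camera("wrist"); cv2.imwrite("pics/w9.png",cv2.resize(im[150:370,180:450,::-1],None,fx=2.7,fy=2.7))
im=optics.read_camera("scene"); cv2.imwrite("pics/s9.png",cv2.resize(im[160:240,320:400,::-1],None,fx=7,fy=7))
p,M,s=tool()
Xp=-M[:,1];Yp=M[:,0]
for hh in (.003,.005,.0074):
 g=p+np.array([0,0,-.008+hh])
 for th in (0,.05,.1):
  k=np.array([0,0,1]); ax=Xp*np.cos(th)+k*np.sin(th); n=k*np.cos(th)-Xp*np.sin(th)
  print(hh,th,proj(c,[g+ax*.04-Yp*.025+n*.002,g+ax*.04+Yp*.025+n*.002,g-ax*.08-Yp*.025+n*.002,g-ax*.08+Yp*.025+n*.002]).round(1).tolist())
E
```

```text
-15.181428934850194 [ 0.48044066 -0.10504732  0.01428213] [0.00703023 2.14709602 4.54510157] 0.5233162753388165
0.003 0 [[266.1, 171.0], [359.6, 170.9], [272.7, 363.5], [353.6, 363.4]]
0.003 0.05 [[265.6, 171.8], [360.1, 171.7], [273.5, 358.9], [352.9, 358.8]]
0.003 0.1 [[265.1, 172.9], [360.6, 172.8], [274.2, 354.2], [352.1, 354.1]]
0.005 0 [[265.6, 171.5], [360.1, 171.4], [272.3, 365.9], [354.0, 365.8]]
0.005 0.05 [[265.1, 172.4], [360.6, 172.3], [273.1, 361.2], [353.2, 361.1]]
0.005 0.1 [[264.5, 173.5], [361.1, 173.4], [273.9, 356.4], [352.5, 356.3]]
0.0074 0 [[264.9, 172.2], [360.7, 172.1], [271.8, 368.8], [354.5, 368.7]]
0.0074 0.05 [[264.4, 173.1], [361.3, 173.0], [272.6, 364.0], [353.7, 363.9]]
0.0074 0.1 [[263.8, 174.2], [361.8, 174.1], [273.4, 359.1], [352.9, 359.0]]
```

View pics/w9.png

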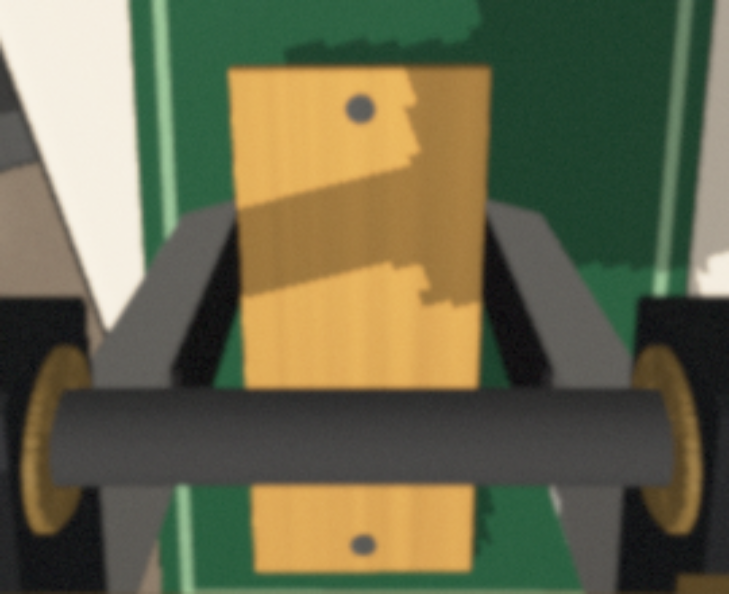

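View pics/s9.png

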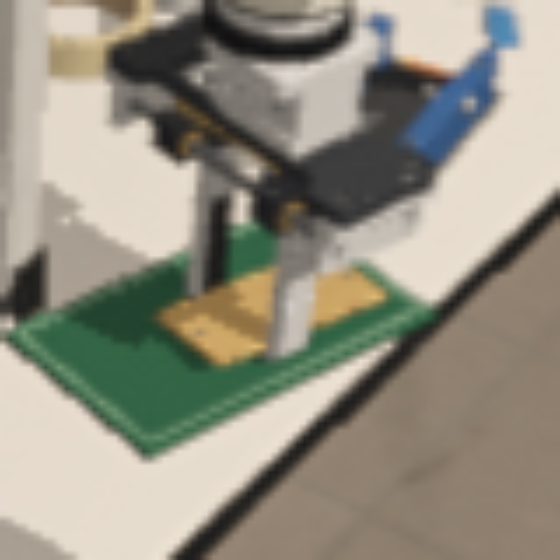

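>>> {"api": "apply_moves", "payload": {"targets": [[0,0,-0.3,0],[0,0,0,0],[0,0,0,0],[0,0,0,0],[0,0,0,0],[0,0,0,0]], "jaw": 0.65}}

```text
clock: 19.3
position: [0.4805, -0.1054, 0.0143]
ee_rot: [0.0, 0.991, -0.132, 0.0]
contact_force: [0.3, -0.9, 1.8]
width: 0.649
```

>>> {"api": "apply_moves", "payload": {"targets": [[0,0,0,0],[0,0,-3,0],[0,0,-5,0],[0,0,-10,0],[0,0,-20,0],[0,10,-30,0],[0,20,-30,0],[0,30,-20,0],[0,30,0,0],[0,20,0,0],[0,0,0,0],[0,0,0,0]]}}

```text
clock: 20.5
position: [0.4516, -0.211, 0.1326]
ee_rot: [-0.0, 0.991, -0.133, 0.0]
contact_force: [0.4, 0.1, -0.2]
width: 0.649
```

```bash
python3 - <<'E'
from h import *
print(tool()[0], tool()[2]['contact_force'], tool()[2]['width'],tool()[2]['clock'])
c=optics.get_calibration("wrist")
im=optics.read_camera("wrist"); cv2.imwrite("pics/w10.png",im[:,:,::-1])
for n,z in [("plate",.010),("mat_top",.006)]:
    for r in nets.regions_of("wrist",n)[:1]:
        k=max(cv2.findContours(r['pixels'].astype(np.uint8),cv2.RETR_EXTERNAL,cv2.CHAIN_APPROX_NONE)[0],key=cv2.contourArea).reshape(-1,2)
        print(n,r['score'],cv2.minAreaRect((onplane(c,k,z)[:,:2]*1000).astype(np.float32)))
im=optics.read_camera("scene"); cv2.imwrite("pics/s10.png",cv2.resize(im[110:260,280:480,::-1],None,fx=4,fy=4))
E
```

```text
[ 0.45158178 -0.21099751  0.13259025] [ 0.38611024  0.12947117 -0.23848992] 0.6487621521196927 20.5
plate 0.84 ((475.3854675292969, -124.70855712890625), (118.95365905761719, 50.17352294921875), 75.1045150756836)
mat_top 0.96 ((486.4939270019531, -130.1004638671875), (147.35206604003906, 120.57537078857422), 74.45912170410156)
```

View pics/w10.png

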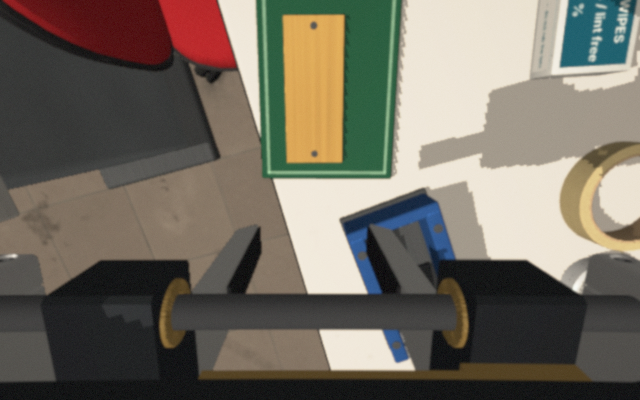

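View pics/s10.png

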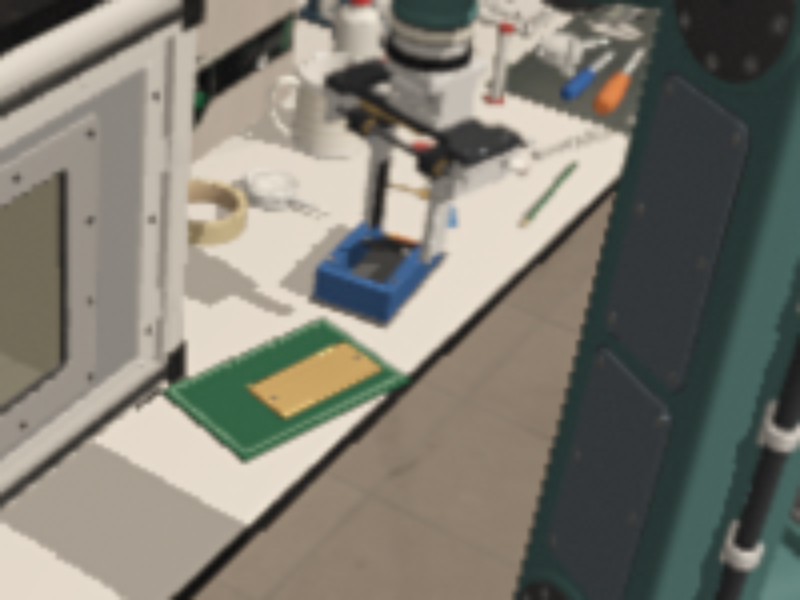

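The wrist picture shows the blank flat at cols 283–344, rows 14–163. It lies wholly inside the mat (cols 260–400, near end at row 178), and its measured centre is (0.475, -0.125), as planned. The arm is clear, so I'm handing in.

```bash
python3 -c "
from workcell import manip
print(manip.close_job())"
```

```text
the job is handed in; nothing more can be done
None
```

The blank now lies flat, same face up, wholly on the green mat. I handed the job in after about 20.7 s of the 54 s allowed.

- **Tipping:** I pressed the blank's open end down with closed fingers until the force rose from about 5 N to 19 N with no further sinking. The wrist picture matched the fully tipped 0.45 rad shape, and it stayed up after I lifted off.
- **Gripping and carrying:** I gripped it by the long edges on the raised half and carried it to the mat at about the same tilt.
- **Laying down:** I set the low end on the mat, then lowered slowly so the blank turned in the grip, with contact forces of about 5 N or less. I could not lower it completely flat, because the fingertips reached the mat first. At release it was still tilted by about 0.075 rad, so I estimate the raised end settled about 8 mm on its own.
- **Final check:** The wrist camera measured the blank at 119 x 50 mm, centred at (0.475, -0.125), and the picture showed it inside the mat's border line all round. The box, tape roll and dial gauge looked unmoved. I did not re-check the dust brush and screwdriver, but the arm never went near them.
- **Disagreement between cameras:** The top and wrist estimates of the mat's position differed by about 4 mm, which is less than the margins I left.

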